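Snap the sample pots shut, smallest first

TASK

Close the three round sample pots by pressing each raised grey snap cap lightly straight down, with the fingertips, until it is fully home: the smallest pot first because it dries out soonest, then the middle one, then the largest. The square pot is still to be filled, so leave its cap raised. Press gently, do not pick up, tip or shift any pot, and leave the other things on the bench undisturbed.

Things in the scene. Friction and masses are not known exactly. Their poses are not given: they have to be found in the camera images.
- pot_little: loose little round sample pot, 36 mm in diameter: white plastic body with a blank paper label, 42 mm high to its shoulder, with a grey snap cap (12 mm thick, about 1 mm wider than the body all round, small thumb tab on one side). Origin: centre of the underside, z up. Stands upright on the worktop (z = 0). Cannot be parted from its cap
- cap_little (a joint): travel of that cap downwards, in m: 0 = raised 7 mm clear of the shoulder (dome top 66 mm above the worktop), 0.007 = fully home against the shoulder (dome top 59 mm above the worktop). Starts at 0 to 0.0015. Sliding it takes about 3 N; it stays where it is left and stops hard at 0.007
- cap_little_top (a point): centre of the flat top of that cap's springy round centre dome, where to press; goes down with dome and cap. The dome is 28 mm in diameter and stands 5 mm proud of the cap; it gives about 1 mm for every 3 N and springs back, bottoming flush with the cap after 5 mm (15 N). Pressing it carries the cap down
- pot_middle: loose middle round sample pot, 48 mm in diameter: white plastic body with a blank paper label, 58 mm high to its shoulder, with a grey snap cap (12 mm thick, about 1 mm wider than the body all round, small thumb tab on one side). Origin: centre of the underside, z up. Stands upright on the worktop (z = 0). Cannot be parted from its cap
- cap_middle (a joint): travel of that cap downwards, in m: 0 = raised 7 mm clear of the shoulder (dome top 82 mm above the worktop), 0.007 = fully home against the shoulder (dome top 75 mm above the worktop). Starts at 0 to 0.0015. Sliding it takes about 3 N; it stays where it is left and stops hard at 0.007
- cap_middle_top (a point): centre of the flat top of that cap's springy round centre dome, where to press; goes down with dome and cap. The dome is 40 mm in diameter and stands 5 mm proud of the cap; it gives about 1 mm for every 3 N and springs back, bottoming flush with the cap after 5 mm (15 N). Pressing it carries the cap down
- pot_large: loose large round sample pot, 62 mm in diameter: white plastic body with a blank paper label, 76 mm high to its shoulder, with a grey snap cap (12 mm thick, about 1 mm wider than the body all round, small thumb tab on one side). Origin: centre of the underside, z up. Stands upright on the worktop (z = 0). Cannot be parted from its cap
- cap_large (a joint): travel of that cap downwards, in m: 0 = raised 7 mm clear of the shoulder (dome top 100 mm above the worktop), 0.007 = fully home against the shoulder (dome top 93 mm above the worktop). Starts at 0 to 0.0015. Sliding it takes about 3 N; it stays where it is left and stops hard at 0.007
- cap_large_top (a point): centre of the flat top of that cap's springy round centre dome, where to press; goes down with dome and cap. The dome is 54 mm in diameter and stands 5 mm proud of the cap; it gives about 1 mm for every 3 N and springs back, bottoming flush with the cap after 5 mm (15 N). Pressing it carries the cap down
- pot_square: loose square sample pot, 48 x 48 mm in plan: white plastic body with a blank paper label, 58 mm high to its shoulder, with a grey snap cap (12 mm thick, about 1 mm wider than the body all round, small thumb tab on one side). Origin: centre of the underside, z up. Stands upright on the worktop (z = 0). Cannot be parted from its cap
- cap_square (a joint): travel of that cap downwards, in m: 0 = raised 7 mm clear of the shoulder (dome top 82 mm above the worktop), 0.007 = fully home against the shoulder (dome top 75 mm above the worktop). Starts at 0 to 0.0015. Sliding it takes about 3 N; it stays where it is left and stops hard at 0.007
- cap_square_top (a point): centre of the flat top of that cap's springy round centre dome, where to press; goes down with dome and cap. The dome is 38 mm in diameter and stands 5 mm proud of the cap; it gives about 1 mm for every 3 N and springs back, bottoming flush with the cap after 5 mm (15 N). Pressing it carries the cap down
- dropper_bottle: bystander: brown dropper bottle with a black rubber top, 28 mm in diameter, 94 mm high, standing loose; origin at the centre of the underside
- tape_roll: bystander: roll of masking tape lying flat, 81 mm in diameter, 19 mm high, loose; origin at the centre of the underside
- cassette_e: bystander: white slotted tissue cassette, 36 x 45 x 7 mm, lying loose; origin at the centre of the underside

How it is judged:
By the outcome, as a careful person would: the job done as asked, in the order asked, and still so for the second after the job is handed in, with the robot touching nothing.
It also fails if it takes over 35 s, if anything falls off the work surface, if the arm or the gripper's body presses on something with over 40 N, if the wrist force passes 120 N, or if a joint passes its speed limit or range.

ROBOT

A 6-joint arm with a two-finger parallel gripper is mounted at the origin on a cart in front of the work surface, level with it; the furniture and walls round the work are solid. World frame = base frame: x ahead of the robot, y to its left, z up, the work surface at z = 0. Lengths are in m, angles in rad, forces in N, time in s.
With the tool pointing down it reaches from about 0.325 to 0.9 m from the base axis. Payload 6.1 kg.
Tool frame: the origin (TCP) lies at the very end of the fingers, on their centre line; the grasp point (between the pads) lies 19 mm behind it (r.grasp_offset is the distance from the TCP to the grasp point, in m); z points along the fingers, y is the line along which they close (so a half turn about z gives the same grasp; the last joint's range is limited). The gripper opens to 85 mm and grips with 20 to 120 N. Pads are 22 mm wide; open, the fingers measure 114 mm over their backs; the gripper's body (76 mm by 85 mm) begins 54 mm behind the grasp point. The pads swing forward as they close: fully open they stand 13 mm farther back than shut.
Start: joints at [-1.39, 0.22, 1.526, -0, 1.395, -0.126], TCP at [0.189, -0.596, 0.231] pointing down, gripper open.
Joint ranges: [-2.98, 2.98], [-0.91, 2.08], [0.09, 2.57], [-1.24, 4.39], [0.2, 2.65], [-2.68, 2.68]. Speed limits (rad/s): [2.57, 2.57, 3.01, 3.14, 3.14, 3.14].

INTERFACE

Orientations are given as [roll, pitch, yaw] about the fixed x, y, z axes, in that order (R = Rz(yaw) Ry(pitch) Rx(roll)).
In Python, from rig import r, camrig gives the robot as it stands (r), with the cameras (camrig).
- The arm moves only by the tool nudge_tcp, called after "Call:" as name(argument=value, ...) on one line, values as JSON. Schema: {"type":"object","properties":{"plan":{"type":"array","items":{"type":"array","prefixItems":[{"type":"array","items":{"type":"number"},"minItems":3,"maxItems":3},{"type":"array","items":{"type":"number"},"minItems":3,"maxItems":3}],"minItems":2,"maxItems":2},"minItems":1,"maxItems":10},"aperture":{"type":"number"},"grip_n":{"type":"number"},"only":{"type":"string"},"quiet":{"type":"boolean"},"lines":{"type":"string"}},"required":["plan"],"additionalProperties":false}. plan is a list of rows, 1 to 10 of them, each written [[dx, dy, dz], [rx, ry, rz]]: dx, dy, dz in a scale on which 1.0 is 0.6 m, then a rotation vector rx, ry, rz in parts of the range, where 1.0 means pi rad; each row shifts and turns the commanded pose from where the row before left it, along the tool's axes as they then stand; what a row does not reach is not made up. A row lasts 1/10 s, in which the tool goes at most 0.05 m and 0.15 rad, less where a joint would pass 70% of its speed; a pose out of reach is approached as far as the arm can. aperture is the opening from 0.0 (shut) to 1.0 (fully open), set as the call begins (left out keeps the last). The fingers move at their own pace and stop on an object; grip_n is the grip in N (left out, the last holds). Time passes only in rows, so rows that do not move let the fingers close. The tool returns the time, the measured TCP pose, the force, the opening and the grip force at its end. only (a regular expression) keeps the lines of the reply that match it, lines (a string "A,B") keeps lines A to B, and quiet returns only ok. Shift and turn numbers lie between -1 and 1, and a call with a number outside is refused. Input that does not fit is refused with a message, and nothing moves.
- r.observe(): the state, without advancing time (a new reading comes with each control period).
- camrig.snapshot(name): name is "scene" or "top"; returns the picture (420x560x3 uint8, red, green, blue); there is no depth.
- camrig.camera_info(name): a dict with "camera_matrix" (3x3 intrinsics, pixels), "R" (3x3) and "t" (3): a world point X has camera coordinates R X + t. Camera axes: x right, y down, z forward; pixel columns grow to the right and rows downward; lengths in m; the calibration is good to about 2 mm. A picture is of the moment at which its call begins. camera_info takes no time and is no camera call.
- r.hand_in(): hands the job in; it is judged then, once.
The state is a dict: "t": time; "qpos": joint angles; "qd": joint speeds; "joint_torque": joint torques, N m; "tool_pos": TCP position; "orientation": TCP orientation; "contact_force": force on the tool from outside, world axes, zero at the start; "moment": the same for the moment, N m; "gripper_width": opening from 0.0 (shut) to 1.0 (fully open); "finger_force": force on a finger pad.
Only numpy, scipy, OpenCV 4.12 (cv2) and the standard library are available. Lean on these libraries where they do the work, as an engineer would, in place of code of your own. Each camera call takes 0.05 s, during which the arm holds its last target. There are 200 camera calls.

## Working session

There is one attempt and no reset: what is moved stays moved. The work goes in short steps, Python scripts to look and compute and a tool call to move; the robot and the scene stay as the last step left them, time stands still between calls to the robot, and variables do not carry over. Pictures are saved under pics/ and viewed, at most 10 in all, crops included, and the job is handed in when it is done.

```bash
ls; mkdir -p pics; python3 - <<'E'
from rig import r, camrig
import cv2
for n in("top","scene"):
    cv2.imwrite(f"pics/{n}0.png",camrig.snapshot(n)[:,:,::-1]); c=camrig.camera_info(n); print(n,c)
o=r.observe(); print(o)
E
```

```text
pics
rig.py
top {'camera_matrix': array([[386.19398003,   0.        , 279.0530354 ],
       [  0.        , 386.19398003, 210.19764476],
       [  0.        ,   0.        ,   1.        ]]), 'R': array([[ 0.00821745, -0.99995801,  0.00405686],
       [-0.99346264, -0.00862589, -0.11383132],
       [ 0.11386153, -0.00309494, -0.99349181]]), 't': array([-0.07181644,  0.50353672,  0.99738833])}
scene {'camera_matrix': array([[529.10128912,   0.        , 285.93992268],
       [  0.        , 529.10128912, 213.67579784],
       [  0.        ,   0.        ,   1.        ]]), 'R': array([[-0.07137387, -0.99741572,  0.00822539],
       [-0.58904512,  0.03549363, -0.80732029],
       [ 0.804942  , -0.0624667 , -0.59005618]]), 't': array([-0.03130012,  0.35065999,  0.88008789])}
{'t': 0.1, 'qpos': array([-1.39011677e+00,  2.21151514e-01,  1.52748313e+00, -8.30982686e-06,
        1.39472993e+00, -1.26111898e-01]), 'qd': array([ 0.00086165, -0.00239529, -0.0026673 , -0.0010991 ,  0.00023181,
       -0.0021352 ]), 'joint_torque': array([ 3.28069791e-04, -4.98243356e+01, -3.90546405e+01, -2.57909196e-04,
        5.72315170e-03, -6.89871968e-06]), 'tool_pos': array([ 0.18863837, -0.59527846,  0.2303132 ]), 'orientation': array([-3.13983378e+00, -2.14754350e-04,  3.06792724e-01]), 'contact_force': array([-0.10567235, -0.0792504 , -0.34484189]), 'moment': array([-0.01004783,  0.0399702 , -0.03878911]), 'finger_force': 0.0, 'gripper_width': 1.0029129600054851}
```

View pics/top0.png

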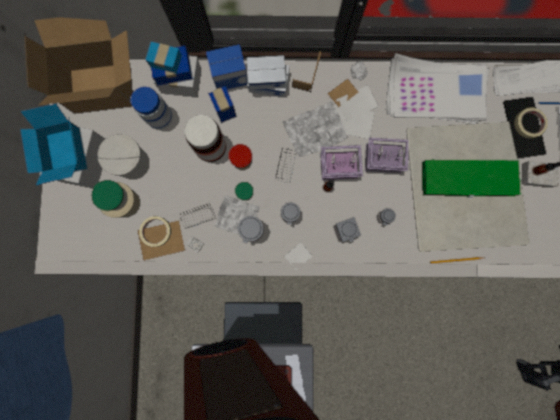

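View pics/scene0.png

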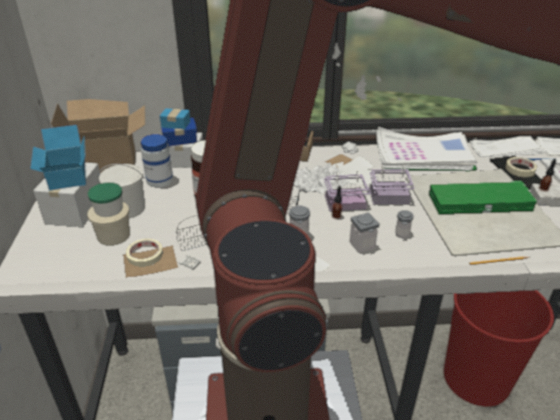

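Top view: four grey caps, large near (251,229), middle (290,212), square (347,230) and little (387,215). The dropper bottle is at (328,185). Next I'll zoom in.

```bash
python3 - <<'E'
import cv2
i=cv2.imread("pics/top0.png")[180:260,225:415]
cv2.imwrite("pics/crop0.png",cv2.resize(cv2.convertScaleAbs(i,alpha=1.5),None,fx=4.2,fy=4.2,interpolation=cv2.INTER_CUBIC))
E
```

```text
(no output)
```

View pics/crop0.png

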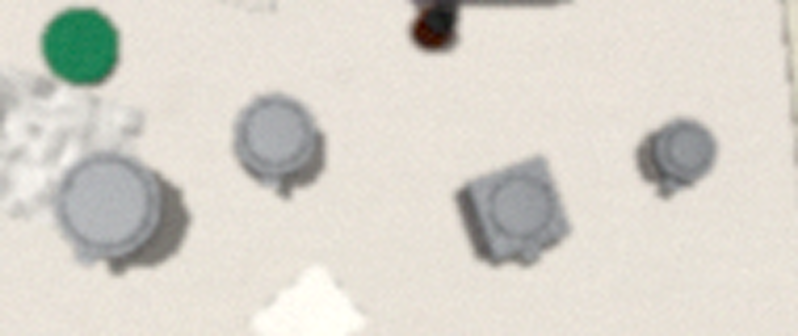

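The domes show clearly in the crop, centred at large (108,204), middle (276,136), square (523,206) and little (686,151).

```bash
cat > h.py <<'E'
import numpy as np
from rig import r, camrig
from scipy.spatial.transform import Rotation as Ro
def ray(n,u,v,z):
    c=camrig.camera_info(n); R=c["R"]; d=R.T@np.linalg.solve(c["camera_matrix"],[u,v,1]); o=-R.T@c["t"]
    return o+d*(z-o[2])/d[2]
def proj(n,X):
    c=camrig.camera_info(n); p=c["camera_matrix"]@(c["R"]@np.array(X)+c["t"]); return p[:2]/p[2]
def rel(X):
    o=r.observe(); return Ro.from_euler("xyz",o["orientation"]).inv().apply(np.array(X)-o["tool_pos"])
E
python3 - <<'E'
from h import *
np.set_printoptions(precision=4,suppress=True)
for n,c,z,D in(("large",(108,204),.0995,.054),("middle",(276,136),.0815,.04),("square",(523,206),.0815,.038),("little",(686,151),.0655,.028)):
    u=(c[0]+.5)/4.2-.5+225; v=(c[1]+.5)/4.2-.5+180
    X=ray("top",u,v,z); print(n,X,"reach",np.hypot(*X[:2]),"top px",u,v,"scene",proj("scene",X),"dome crop diam",4.2*np.linalg.norm(proj("top",X+[0,D/2,0])-proj("top",X-[0,D/2,0])),"rel",rel(X))
import cv2
i=cv2.imread("pics/scene0.png")[190:255,280:420]
cv2.imwrite("pics/crop1.png",cv2.resize(cv2.convertScaleAbs(i,alpha=1.5),None,fx=5.5,fy=5.5,interpolation=cv2.INTER_CUBIC))
E
```

```text
large [0.4509 0.0029 0.0995] reach 0.4508879855774932 top px 250.33333333333334 228.1904761904762 scene [256.6346 215.842 ] dome crop diam 92.23254725557324 rel [ 0.4306 -0.4908  0.1318]
middle [ 0.4938 -0.0959  0.0815] reach 0.5029907529463027 top px 290.3333333333333 212.0 scene [298.6726 209.6528] dome crop diam 66.67892216710591 rel [ 0.4417 -0.3837  0.1496]
square [ 0.453  -0.2436  0.0815] reach 0.5143339860915322 top px 349.1428571428571 228.66666666666666 scene [364.5291 217.7729] dome crop diam 63.5886376094231 rel [ 0.3582 -0.2552  0.1493]
little [ 0.4885 -0.3464  0.0655] reach 0.5988726962952113 top px 387.95238095238096 215.57142857142856 scene [403.8268 212.722 ] dome crop diam 45.880854324899786 rel [ 0.361  -0.1464  0.1651]
```

View pics/crop1.png

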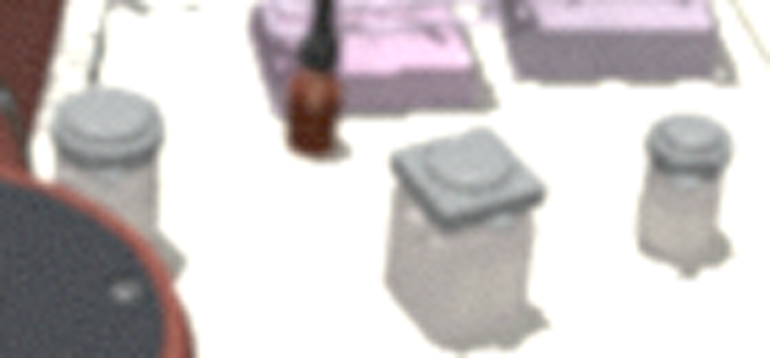

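The scene view agrees with the top view to within about 1.5 px: little at (405,213.6), middle at (299.5,211) and square at (365,219.5). I'll shut the gripper and go above the little pot.

Units first: shifts go in shares of 0.6 m and turns go in shares of pi rad. So 0.036 m is 0.06, -0.0145 m is -0.0242.

Call:
nudge_tcp(plan=[[[0.06,-0.0242,0.01],[0,0,0]],[[0.06,-0.0242,0.01],[0,0,0]],[[0.06,-0.0242,0.01],[0,0,0]],[[0.06,-0.0242,0.01],[0,0,0]],[[0.06,-0.0242,0.01],[0,0,0]],[[0.06,-0.0242,0.01],[0,0,0]],[[0.06,-0.0242,0.01],[0,0,0]],[[0.06,-0.0242,0.01],[0,0,0]],[[0.06,-0.0242,0.01],[0,0,0]],[[0.06,-0.0242,0.01],[0,0,0]]], aperture=0, grip_n=20)

```text
t: 1.1
tool_pos: [0.489, -0.3474, 0.1706]
orientation: [-3.141, 0.0, 0.307]
contact_force: [-0.2, -0.8, 0.4]
gripper_width: 0.0
finger_force: 0.0
```

Call:
nudge_tcp(plan=[[[0,0,0.0333],[0,0,0]],[[0,0,0.0333],[0,0,0]],[[0,0,0],[0,0,0]]])

```text
t: 1.4
tool_pos: [0.4864, -0.3465, 0.1275]
orientation: [-3.135, 0.003, 0.308]
contact_force: [-0.5, -0.0, -0.6]
gripper_width: 0.001
finger_force: 0.0
```

```bash
python3 - <<'E'
from h import *
o=r.observe(); print(rel([.4878,-.3469,.0655]),o["t"],o["tool_pos"],o["orientation"],o["contact_force"])
E
```

```text
[0.00139404 0.001142   0.06195325] 1.4 [ 0.48644468 -0.34652867  0.12746352] [-3.13549862  0.00346804  0.30774989] [-0.47486643 -0.04107298 -0.61240651]
```

Scaled: 0.02 m is 0.0333, 0.01 m is 0.0167.

Call:
nudge_tcp(plan=[[[0.0017,0.0017,0.0333],[0,0,0]],[[0,0,0.0333],[0,0,0]],[[0,0,0.0167],[0,0,0]],[[0,0,0],[0,0,0]],[[0,0,0],[0,0,0]]])

```text
t: 1.9
tool_pos: [0.4896, -0.3499, 0.0821]
orientation: [3.141, -0.0, 0.306]
contact_force: [0.3, 0.1, -0.1]
gripper_width: 0.002
finger_force: 0.0
```

```bash
python3 - <<'E'
from h import *
import cv2
S=[camrig.snapshot(n) for n in("top","scene")]
a=S[0][190:245,355:425];b=S[1][180:245,370:440]
f=lambda i:cv2.resize(cv2.convertScaleAbs(i[:,:,::-1],alpha=1.5),(400,400*i.shape[0]//i.shape[1]),interpolation=cv2.INTER_CUBIC)
a,b=f(a),f(b);cv2.imwrite("pics/near.png",cv2.hconcat([a,b[:a.shape[0]]]) if b.shape[0]>=a.shape[0] else b)
o=r.observe(); print(rel([.4878,-.3469,.0655]),o["t"],o["tool_pos"],o["orientation"],o["contact_force"])
E
```

```text
[-0.00116745 -0.00393352  0.01728023] 2.0 [ 0.49007256 -0.35027219  0.08278889] [ 3.13970216e+00 -1.08267205e-03  3.06613367e-01] [-1.031838   -0.27645348 -0.03267373]
```

View pics/near.png

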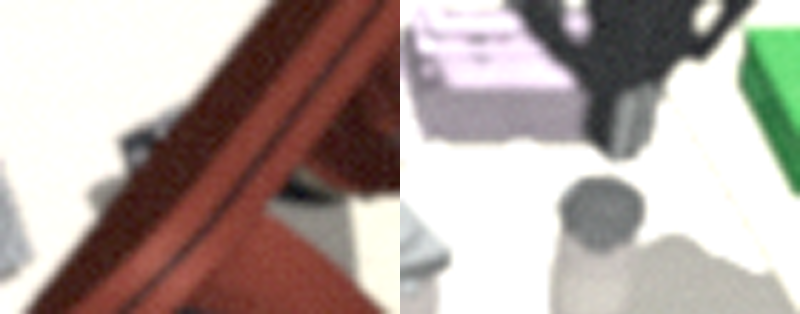

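The scene half shows the tip at about (621,148) and the dome centre at (603,205) in the crop. The tip sits a few mm to the right (−y), so I'll quantify the offset.

```bash
python3 - <<'E'
from h import *
c=camrig.camera_info("scene")
print("tip pred",proj("scene",[.4896,-.3496,.082]))
print("seen tip y at u=408.7", ray("scene",370+221/5.714-.4,205,.085)[:2], "dome", ray("scene",370+203/5.714-.4,180+205/5.714-.4,.0655)[:2])
print("px/mm y", np.linalg.norm(proj("scene",[.49,-.35,.08])-proj("scene",[.49,-.351,.08])))
E
```

```text
tip pred [406.00846534 206.74404693]
seen tip y at u=408.7 [ 0.49214616 -0.35526728] dome [ 0.47743019 -0.34672667]
px/mm y 0.41670295810954927
```

Call:
nudge_tcp(plan=[[[0,-0.0067,0.0083],[0,0,0]],[[0,0,0.0083],[0,0,0]],[[0,0,0],[0,0,0]]])

```text
t: 2.3
tool_pos: [0.4877, -0.345, 0.0704]
orientation: [-3.14, 0.001, 0.307]
contact_force: [-0.6, 0.8, -0.6]
gripper_width: 0.0
finger_force: 0.0
```

```bash
python3 - <<'E'
from h import *
import cv2
b=camrig.snapshot("scene")[190:230,380:430]
cv2.imwrite("pics/near2.png",cv2.resize(cv2.convertScaleAbs(b[:,:,::-1],alpha=2),(750,600),interpolation=cv2.INTER_CUBIC))
o=r.observe(); print(o["t"],o["tool_pos"],o["orientation"])
E
```

```text
2.35 [ 0.48781563 -0.34527075  0.07072939] [-3.14059936e+00  5.69616720e-04  3.06889912e-01]
```

View pics/near2.png

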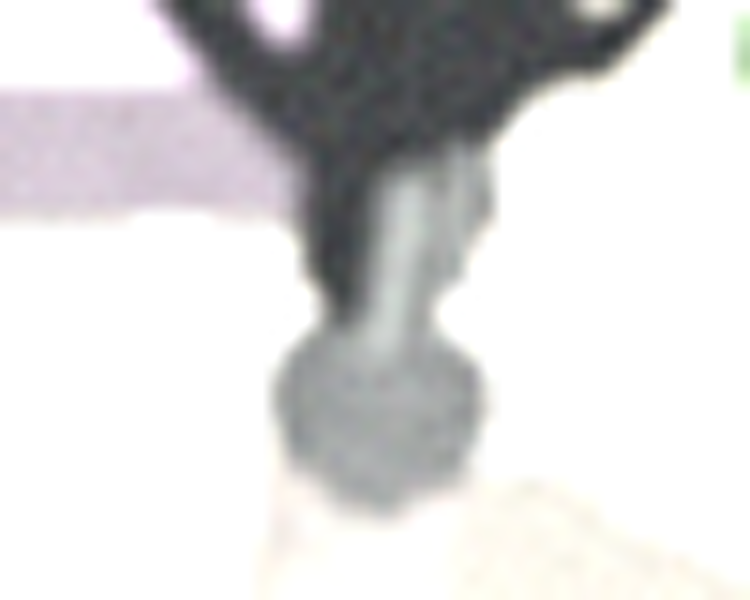

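The tip is now laterally centred over the dome, both at u≈380 in the crop and a few mm above it. I'll press slowly.

Scaled: 0.002 m is 0.0033.

Call:
nudge_tcp(plan=[[[0,0,0.0033],[0,0,0]],[[0,0,0.0033],[0,0,0]],[[0,0,0.0033],[0,0,0]],[[0,0,0.0033],[0,0,0]],[[0,0,0.0033],[0,0,0]],[[0,0,0],[0,0,0]]])

```text
t: 2.95
tool_pos: [0.4883, -0.3458, 0.0613]
orientation: [3.141, -0.0, 0.307]
contact_force: [-0.5, 0.3, 3.4]
gripper_width: -0.004
finger_force: 1.2
```

Call:
nudge_tcp(plan=[[[0,0,0.0033],[0,0,0]],[[0,0,0],[0,0,0]],[[0,0,0],[0,0,0]]])

```text
t: 3.25
tool_pos: [0.4883, -0.3457, 0.0593]
orientation: [3.141, -0.0, 0.307]
contact_force: [-0.8, 1.4, 2.5]
gripper_width: -0.006
finger_force: 1.2
```

Scaled: 0.001 m is 0.0017.

Call:
nudge_tcp(plan=[[[0,0,0.0017],[0,0,0]],[[0,0,0.0017],[0,0,0]],[[0,0,0],[0,0,0]],[[0,0,0],[0,0,0]]])

```text
t: 3.65
tool_pos: [0.4883, -0.3458, 0.0575]
orientation: [3.141, -0.0, 0.307]
contact_force: [-0.0, 1.1, 4.7]
gripper_width: -0.002
finger_force: 2.3
```

Call:
nudge_tcp(plan=[[[0,0,0.0017],[0,0,0]],[[0,0,0],[0,0,0]],[[0,0,0],[0,0,0]]])

```text
t: 3.95
tool_pos: [0.4884, -0.3459, 0.0568]
orientation: [3.141, -0.0, 0.307]
contact_force: [-0.9, 1.7, 5.7]
gripper_width: -0.002
finger_force: 3.3
```

Scaled: 0.001 m is 0.0017.

Call:
nudge_tcp(plan=[[[0,0,0.0017],[0,0,0]],[[0,0,0],[0,0,0]],[[0,0,0],[0,0,0]]])

```text
t: 4.25
tool_pos: [0.4885, -0.3459, 0.0562]
orientation: [3.141, -0.0, 0.307]
contact_force: [-2.7, 1.4, 7.9]
gripper_width: -0.002
finger_force: 4.3
```

Call:
nudge_tcp(plan=[[[0,0,-0.0083],[0,0,0]],[[0,0,-0.0333],[0,0,0]],[[0,0,-0.05],[0,0,0]],[[0,0,-0.05],[0,0,0]],[[0,0,0],[0,0,0]]])

```text
t: 4.75
tool_pos: [0.4904, -0.3477, 0.1449]
orientation: [3.135, -0.004, 0.307]
contact_force: [1.0, -1.0, -0.6]
gripper_width: -0.0
finger_force: 0.0
```

```bash
python3 - <<'E'
from h import *
o=r.observe();print(o["tool_pos"],rel([.493,-.0955,.082]),rel([.450,.003,.1]))
E
```

```text
[ 0.4904241  -0.34768486  0.14494614] [ 0.07838711 -0.24005076  0.061621  ] [ 0.0672214  -0.34681313  0.04284938]
```

Little is home: the force climbed past the 3 N sliding level, at the expected height. Now the middle pot.

Scaled: -0.0395 m is -0.0658, 0.0134 m is 0.0223.

Call:
nudge_tcp(plan=[[[0.0223,-0.0658,0],[0,0,0]],[[0.0223,-0.0658,0],[0,0,0]],[[0.0223,-0.0658,0],[0,0,0]],[[0.0223,-0.0658,0],[0,0,0]],[[0.0223,-0.0658,0],[0,0,0]],[[0.0225,-0.0658,0],[0,0,0]],[[0,0,0.0333],[0,0,0]],[[0,0,0.0333],[0,0,0]],[[0,0,0.0167],[0,0,0]],[[0,0,0],[0,0,0]]])

```text
t: 5.75
tool_pos: [0.4915, -0.0948, 0.0879]
orientation: [-3.139, 0.004, 0.307]
contact_force: [0.5, -0.4, 0.1]
gripper_width: 0.002
finger_force: 0.0
```

Call:
nudge_tcp(plan=[[[0,0,0],[0,0,0]],[[0,0,0],[0,0,0]]])

```text
t: 5.95
tool_pos: [0.494, -0.096, 0.0911]
orientation: [3.141, -0.001, 0.306]
contact_force: [-0.7, -0.3, 0.5]
gripper_width: -0.002
finger_force: 0.0
```

```bash
python3 - <<'E'
from h import *
import cv2
b=camrig.snapshot("top")[180:260,225:415]
cv2.imwrite("pics/mid.png",cv2.resize(cv2.convertScaleAbs(b[:,:,::-1],alpha=1.5),None,fx=4.2,fy=4.2,interpolation=cv2.INTER_CUBIC))
o=r.observe(); print(o["t"],o["tool_pos"],rel([.4935,-.0955,.082]))
E
```

```text
6.0 [ 0.4940919  -0.09603754  0.09123105] [-0.0004149  -0.00070035  0.00922978]
```

View pics/mid.png

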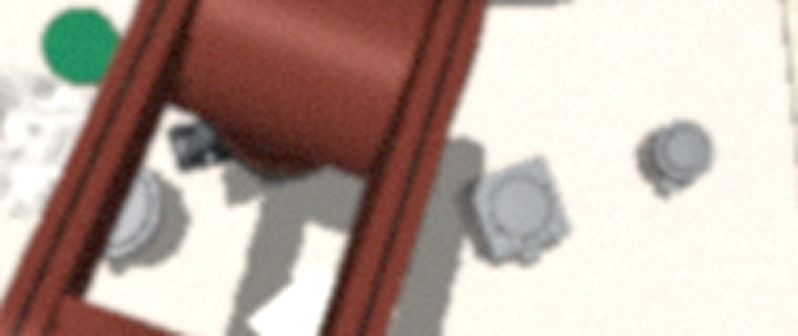

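Little's dome is at (683,152), which is unmoved apart from its drop. The arm hides the middle pot, but the pose is on target, so I'll press it.

Scaled: 0.004 m is 0.0067, 0.003 m is 0.005.

Call:
nudge_tcp(plan=[[[0,0,0.0067],[0,0,0]],[[0,0,0.005],[0,0,0]],[[0,0,0.0033],[0,0,0]],[[0,0,0.0033],[0,0,0]],[[0,0,0.0033],[0,0,0]],[[0,0,0.0017],[0,0,0]],[[0,0,0],[0,0,0]]])

```text
t: 6.7
tool_pos: [0.4933, -0.0955, 0.0763]
orientation: [-3.142, 0.0, 0.307]
contact_force: [-1.1, -0.1, 2.7]
gripper_width: -0.001
finger_force: 1.2
```

Call:
nudge_tcp(plan=[[[0,0,0.0017],[0,0,0]],[[0,0,0.0017],[0,0,0]],[[0,0,0.0017],[0,0,0]],[[0,0,0],[0,0,0]],[[0,0,0],[0,0,0]]])

```text
t: 7.2
tool_pos: [0.4935, -0.0955, 0.0735]
orientation: [3.141, -0.0, 0.307]
contact_force: [-1.4, -0.5, 5.4]
gripper_width: -0.001
finger_force: 2.3
```

Scaled: 0.001 m is 0.0017.

Call:
nudge_tcp(plan=[[[0,0,0.0017],[0,0,0]],[[0,0,0],[0,0,0]],[[0,0,0],[0,0,0]]])

```text
t: 7.5
tool_pos: [0.4936, -0.0955, 0.0727]
orientation: [3.141, -0.0, 0.307]
contact_force: [-1.7, 0.2, 8.2]
gripper_width: -0.001
finger_force: 3.4
```

Call:
nudge_tcp(plan=[[[0,0,-0.0083],[0,0,0]],[[0,0,-0.0333],[0,0,0]],[[0,0,-0.0667],[0,0,0]],[[0,0,0],[0,0,0]],[[-0.0062,-0.0593,0],[0,0,0]],[[-0.0062,-0.0595,0],[0,0,0]],[[-0.0062,-0.0593,0],[0,0,0]],[[0,0,0.0167],[0,0,0]],[[0,0,0.0167],[0,0,0]],[[0,0,0],[0,0,0]]])

```text
t: 8.5
tool_pos: [0.4495, 0.0029, 0.1154]
orientation: [-3.141, 0.003, 0.307]
contact_force: [-0.1, 0.1, 0.2]
gripper_width: -0.002
finger_force: 0.0
```

Call:
nudge_tcp(plan=[[[0,0,0],[0,0,0]],[[0,0,0],[0,0,0]]])

```text
t: 8.7
tool_pos: [0.451, 0.0024, 0.1174]
orientation: [3.141, -0.0, 0.306]
contact_force: [0.4, -0.4, -0.2]
gripper_width: 0.002
finger_force: 0.0
```

```bash
python3 - <<'E'
from h import *
import cv2
a=camrig.snapshot("scene")[180:245,280:420];b=camrig.snapshot("top")[180:260,225:415]
f=lambda i:cv2.resize(cv2.convertScaleAbs(i[:,:,::-1],alpha=1.5),(640,640*i.shape[0]//i.shape[1]),interpolation=cv2.INTER_CUBIC)
cv2.imwrite("pics/lar.png",cv2.vconcat([f(a),f(b)]))
o=r.observe(); print(o["t"],o["tool_pos"],rel([.4505,.003,.1]))
E
```

```text
8.8 [0.45096736 0.00250533 0.11757361] [-0.00030421 -0.00061715  0.01757332]
```

View pics/lar.png

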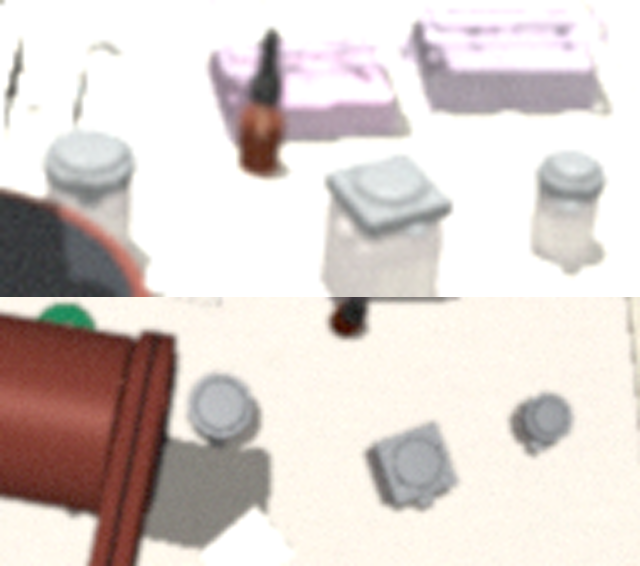

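Middle (at (222,407) in the lower half) stands upright in place with its cap down, and the square cap is still raised. Now I'll press the large pot.

Scaled: 0.008 m is 0.0133, 0.005 m is 0.0083.

Call:
nudge_tcp(plan=[[[0,0,0.0133],[0,0,0]],[[0,0,0.0083],[0,0,0]],[[0,0,0.005],[0,0,0]],[[0,0,0.0033],[0,0,0]],[[0,0,0.0033],[0,0,0]],[[0,0,0.0033],[0,0,0]],[[0,0,0.0017],[0,0,0]],[[0,0,0],[0,0,0]]])

```text
t: 9.6
tool_pos: [0.4504, 0.0031, 0.0943]
orientation: [-3.142, 0.0, 0.307]
contact_force: [-2.3, -0.1, 2.3]
gripper_width: 0.002
finger_force: 1.3
```

Call:
nudge_tcp(plan=[[[0,0,0.0017],[0,0,0]],[[0,0,0.0017],[0,0,0]],[[0,0,0],[0,0,0]],[[0,0,0],[0,0,0]]])

```text
t: 10.0
tool_pos: [0.4505, 0.0031, 0.0923]
orientation: [-3.142, 0.0, 0.307]
contact_force: [-0.9, 0.9, 1.9]
gripper_width: 0.0
finger_force: 1.3
```

Scaled: 0.001 m is 0.0017.

Call:
nudge_tcp(plan=[[[0,0,0.0017],[0,0,0]],[[0,0,0.0017],[0,0,0]],[[0,0,0],[0,0,0]],[[0,0,0],[0,0,0]]])

```text
t: 10.4
tool_pos: [0.4508, 0.0031, 0.0908]
orientation: [3.141, -0.0, 0.307]
contact_force: [-3.0, 0.3, 6.8]
gripper_width: -0.001
finger_force: 3.5
```

Call:
nudge_tcp(plan=[[[0,0,0.0008],[0,0,0]],[[0,0,0],[0,0,0]],[[0,0,0],[0,0,0]]])

```text
t: 10.7
tool_pos: [0.4509, 0.003, 0.0905]
orientation: [3.141, -0.001, 0.307]
contact_force: [-4.3, -0.7, 8.9]
gripper_width: -0.002
finger_force: 4.0
```

All the way home. I'll retreat and check.

Scaled: 0.045 m is 0.075, -0.04 m is -0.0667.

Call:
nudge_tcp(plan=[[[0,0,-0.0083],[0,0,0]],[[0,0,-0.0333],[0,0,0]],[[0,0,-0.0667],[0,0,0]],[[0,0,-0.0667],[0,0,0]],[[0,0,-0.0667],[0,0,0]],[[0,0.075,0],[0,0,0]],[[0,0.075,0],[0,0,0]],[[0,0.075,0],[0,0,0]],[[0,0.075,0],[0,0,0]],[[0,0.075,0],[0,0,0]]])

```text
t: 11.7
tool_pos: [0.519, -0.2133, 0.2347]
orientation: [3.141, -0.001, 0.307]
contact_force: [1.1, 0.1, 0.5]
gripper_width: 0.002
finger_force: 0.0
```

Call:
nudge_tcp(plan=[[[-0.0333,0.0667,0],[0,0,0]],[[-0.0333,0.0667,0],[0,0,0]],[[-0.0333,0.0667,0],[0,0,0]],[[-0.0333,0.0667,0],[0,0,0]],[[-0.0333,0.0667,0],[0,0,0]],[[0,0,0],[0,0,0]],[[0,0,0],[0,0,0]]])

```text
t: 12.4
tool_pos: [0.483, -0.433, 0.2339]
orientation: [-3.14, 0.0, 0.305]
contact_force: [-0.8, -0.6, -0.0]
gripper_width: -0.005
finger_force: 0.0
```

```bash
python3 - <<'E'
from h import *
import cv2
a=camrig.snapshot("scene")[180:245,230:420];b=camrig.snapshot("top")[180:260,225:415]
f=lambda i:cv2.resize(cv2.convertScaleAbs(i[:,:,::-1],alpha=1.4),(760,760*i.shape[0]//i.shape[1]),interpolation=cv2.INTER_CUBIC)
cv2.imwrite("pics/end.png",cv2.vconcat([f(a),f(b)]))
E
```

```text
(no output)
```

View pics/end.png

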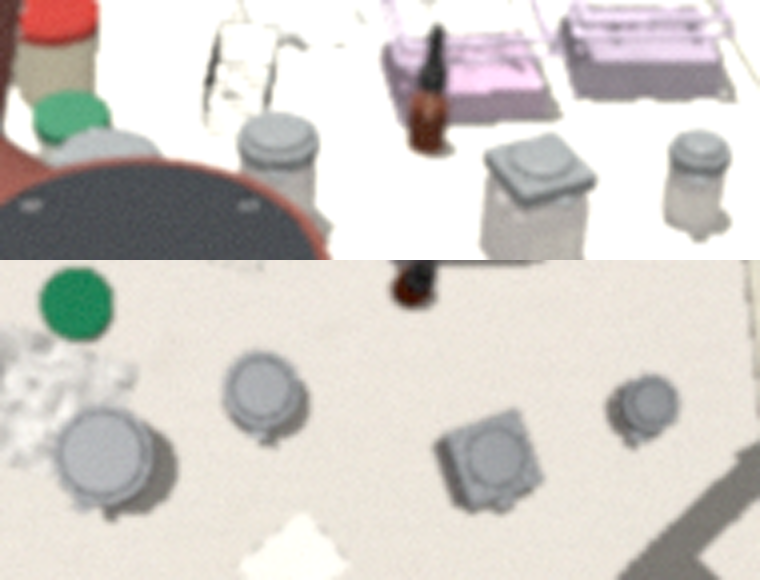

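All the pots stand where they did: large (104,455), middle (262,390), square (496,458) and little (650,404). The arm is clear, so I'm handing in.

```bash
python3 -c "
from rig import r, camrig
print(r.hand_in())"
```

```text
the job is handed in; nothing more can be done
None
```

I pressed the little, middle and large caps home in that order at about 9 N or less, left the square cap raised, saw no pot or dropper bottle shifted in the final pictures (tape roll and cassette not re-checked), and handed in at about 12.5 s; no verdict came back.

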